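# Mark a doubler's lap joint with a valve marker and hold it level

### The arm

A 7-joint arm with a two-finger parallel gripper is mounted at the origin on the work surface; the furniture and walls round the work are solid. World frame = base frame: x ahead of the robot, y to its left, z up, the work surface at z = 0. Lengths are in m, angles in rad, forces in N, time in s.
With the tool pointing down it reaches from about 0.425 to 0.95 m from the base axis. Payload 4.7 kg.
Tool frame: the origin (TCP) lies at the very end of the fingers, on their centre line; the grasp point (between the pads) lies 19 mm behind it; z points along the fingers, y is the line along which they close (so a half turn about z gives the same grasp; the last joint's range is limited). The gripper opens to 87 mm and grips with 3 to 60 N. Pads are 19 mm wide; open, the fingers measure 117 mm over their backs; the gripper's body (75 mm by 190 mm) begins 51 mm behind the grasp point.
Start: joints at [-1.264, 0.469, -0.049, 1.532, 0.024, 1.141, -0.082], TCP at [0.222, 0.637, 0.223] pointing down, gripper open.
Joint ranges: [-2.59, 2.59], [-0.33, 1.99], [-1.39, 1.29], [0.1, 2.45], [-1.04, 4.18], [0.21, 1.99], [-2.66, 2.66]. Speed limits (rad/s): [2.57, 2.57, 3.14, 3.14, 3.14, 3.14, 3.14].

### API

Orientations are given as a unit quaternion [w, x, y, z].
In Python, from plant import robot gives the robot as it stands. Calls block until the motion is done:
- robot.move_pose(position, orientation): joint-space move of the TCP to a pose.
- robot.line_to(position, max_speed=0.15, rot=None, until_force=None): straight line of the TCP; rot=None keeps the orientation; max_speed is the mean speed in m/s. With until_force (N) it stops when the force on the tool has changed by that much, and returns True; else False.
- robot.move_joints(angles): joint-space move.
- robot.grip(opening): finger opening in m; the grip force is fixed at half the most; returns when the fingers have stopped.
- robot.pause(seconds).
- robot.ik(position, orientation): joint angles nearest the present ones, or None.
- robot.capture(name): name is "scene" or "side" or "wrist"; returns the picture (420x560x3 uint8, red, green, blue); there is no depth.
- robot.camera_info(name): a dict with "K" (3x3 intrinsics, pixels), "dist_coeffs" ([k1, k2, p1, p2, k3] as OpenCV has them; the pictures are not rectified), "xyz" and "attitude" of the camera in the world. Camera axes: x right, y down, z forward; pixel columns grow to the right and rows downward; lengths in m; the calibration is good to about 2 mm. A picture is of the moment at which its call begins: read the wrist's pose just before it. camera_info takes no time and is no camera call; for the wrist camera it gives the pose at the moment of the call.
A pose or a line that the arm cannot do raises robot.IKError and nothing moves.
- robot.finish_job(): hands the job in; it is judged then, once.
Readings, each from a call of its own:
- robot.get_t(): time.
- robot.get_joints(): joint angles.
- robot.get_joint_vel(): joint speeds.
- robot.get_joint_torque(): joint torques, N m.
- robot.get_tcp_pos(): TCP position.
- robot.get_eef_rot(): TCP orientation.
- robot.get_wrist_force(): force on the tool from outside, world axes, zero at the start.
- robot.get_wrist_torque(): the same for the moment, N m.
- robot.get_gripper_width(): finger opening in m.
- robot.get_grip_force(): force on a finger pad.
Only numpy, scipy, OpenCV 4.12 (cv2) and the standard library are available. Lean on these libraries where they do the work, as an engineer would, in place of code of your own. Each camera call takes 0.05 s, during which the arm holds its last target. There are 200 camera calls.

### The job

Draw the paint marker straight up out of its stand and mark the lap joint where the doubler sits on the base plate: start beside the tack weld on the long edge, run the lightly pressed nib in one slow stroke (no faster than about 5 cm a second) along the foot of the edge, round the corner and on to the tack weld on the short edge, and mark nothing else. Then lift off, turn the marker level so that the nib does not flood, and finish still holding it, level and motionless, with all of it at least 20 cm above the table and nothing but the gripper carrying it. Leave the workpiece, the centre punch, the try square and the tape measure where they are.

Things in the scene. Friction and masses are not known exactly. Their poses are not given: they have to be found in the camera images.
- marker: Uncapped valve paint marker, 150 mm, about 55 g, standing nib down in an outer bore of the stand by its weight alone. Origin on its axis at the tip of the extended nib, z to the tail: grey nib 5 mm dia to z 14 mm, black nose (8 to 11 mm dia) and 16 mm neck to z 46, 22 mm collar to z 51 (rests on the stand), bare aluminium barrel 17.6 mm dia to z 143 (grip here), end plug to z 150.
- marker_grip (a point): Point on the marker's axis in the middle of its bare barrel, 100 mm from the nib tip.
- nib_tip (a point): Tip of the marker's nib; moves with the nib as it is pressed in.
- nib (a joint): Sprung nib of the marker: 0 = fully out, grows to 0.004 m as it is pressed into the marker; starts to give at about 1 N, fully in at about 2.8 N. It writes when pressed in by more than 0.4 mm; 1 to 3 mm is right.
- stand: Marker stand fixed to the table: aluminium block 56 x 164 mm, top at 56 mm, on a foot plate 76 x 184 x 8 mm. Origin at the centre of its underside, y along its length. Three upright bores 18.5 mm dia, 52 mm deep, at y = -50, 0, +50 mm, black rims; the marker stands 46 mm deep in one outer bore (tail 160 mm above the table), the centre punch in the other, either way round; the middle one is empty.
- punch: Steel automatic centre punch standing in the other outer bore, slimmer and shorter than the marker: 21 mm collar, knurled 14 mm stem and 18 mm domed cap, top 110 mm above the table. Origin at its point. Bystander.
- workpiece: Loose, 2.8 kg: dark base plate 150 (x) x 190 (y) x 10 mm with a brighter doubler 80 (x) x 110 (y) x 8 mm tacked on its middle. Origin: underside centre. Lap to mark: foot of the doubler's long edge x = -40 and short edge y = -55 mm, at z = 10 mm. Tacks (beads 12 mm long, about 4 mm proud) end it: at y = +49 on the long, x = +36 on the short edge. Nib axis 0 to 8 mm out from the edge, best 3.
- seam_start (a point): Where the stroke starts, at the foot of the long edge beside its tack, at workpiece (-40, 40, 10) mm.
- seam_corner (a point): Outer corner of the doubler at its foot, at workpiece (-40, -55, 10) mm.
- seam_end (a point): Where the stroke ends, at the foot of the short edge beside its tack, at workpiece (28, -55, 10) mm.
- try_square: Steel try square lying beyond the workpiece, 75 x 134 x 15 mm, origin at the centre of its underside. Bystander.
- tape_measure: Yellow tape measure 71 x 91 x 34 mm lying beyond the stand, origin at the centre of its underside. Bystander.

How it is judged:
On the way, in this order (a step that is already met when the one before it is completed fails the run):
1. the marker has been drawn clear out of its bore in the stand (z of nib_tip in the frame of stand above 0.062 m), for 0.1 s.
2. pressed nib at the start tack (value of joint nib above 0.0004 m and x of nib_tip in the frame of workpiece between -0.049 and -0.038 m and y of nib_tip in the frame of workpiece between 0.033 and 0.047 m), for 0.04 s.
3. pressed nib 20 mm on along the long edge (value of joint nib above 0.0004 m and x of nib_tip in the frame of workpiece between -0.049 and -0.038 m and y of nib_tip in the frame of workpiece between 0.013 and 0.027 m), for 0.04 s.
4. pressed nib 40 mm on along the long edge (value of joint nib above 0.0004 m and x of nib_tip in the frame of workpiece between -0.049 and -0.038 m and y of nib_tip in the frame of workpiece between -0.007 and 0.007 m), for 0.04 s.
5. pressed nib 60 mm on along the long edge (value of joint nib above 0.0004 m and x of nib_tip in the frame of workpiece between -0.049 and -0.038 m and y of nib_tip in the frame of workpiece between -0.027 and -0.013 m), for 0.04 s.
6. pressed nib 80 mm on along the long edge (value of joint nib above 0.0004 m and x of nib_tip in the frame of workpiece between -0.049 and -0.038 m and y of nib_tip in the frame of workpiece between -0.045 and -0.031 m), for 0.04 s.
7. pressed nib at the corner (value of joint nib above 0.0004 m and x of nib_tip in the frame of workpiece between -0.053 and -0.036 m and y of nib_tip in the frame of workpiece between -0.067 and -0.05 m), for 0.04 s.
8. pressed nib on the short edge (value of joint nib above 0.0004 m and x of nib_tip in the frame of workpiece between -0.027 and -0.013 m and y of nib_tip in the frame of workpiece between -0.064 and -0.053 m), for 0.04 s.
9. pressed nib on the short edge (value of joint nib above 0.0004 m and x of nib_tip in the frame of workpiece between -0.007 and 0.007 m and y of nib_tip in the frame of workpiece between -0.064 and -0.053 m), for 0.04 s.
10. pressed nib at the end tack (value of joint nib above 0.0004 m and x of nib_tip in the frame of workpiece between 0.019 and 0.033 m and y of nib_tip in the frame of workpiece between -0.064 and -0.053 m), for 0.04 s.
At the end, for the whole second after the job is handed in: The marker is held in the fingers, at rest, its axis within 25 degrees of level, nib tip and barrel middle more than 0.17 m above the table, touching neither workpiece nor stand; the workpiece has moved less than 15 mm and the punch, try square and tape measure less than 20 mm (angle between marker's own z axis and vertical between 1.13 and 2.01 rad and height (world z) of each of nib_tip, marker_grip above 0.17 m and contact force between the fingers and marker above 1 N and contact force between marker and workpiece below 0.05 N and contact force between marker and stand below 0.05 N and linear speed of marker below 0.03 m/s and angular speed of marker below 0.2 rad/s and distance of workpiece from where it was at the start of the episode below 0.015 m and distance of each of punch, try_square, tape_measure from where it was at the start of the episode below 0.02 m); the arm keeps its last pose, push and grip.
It fails at once if the nib marked somewhere other than the joint (more than 13 mm out from the edge, on top of the doubler, beyond the tacks) (value of joint nib above 0.0004 m and not ((x of nib_tip in the frame of workpiece between -0.053 and -0.036 m and y of nib_tip in the frame of workpiece between -0.068 and 0.053 m) or (x of nib_tip in the frame of workpiece between -0.053 and 0.041 m and y of nib_tip in the frame of workpiece between -0.068 and -0.051 m))).
It fails at once if the stroke was broken: nib lifted off while part-way along an edge (z of nib_tip in the frame of workpiece between 0.014 and 0.028 m and ((x of nib_tip in the frame of workpiece between -0.053 and -0.037 m and y of nib_tip in the frame of workpiece between -0.045 and 0.025 m) or (x of nib_tip in the frame of workpiece between -0.032 and 0.012 m and y of nib_tip in the frame of workpiece between -0.068 and -0.052 m))).
It fails at once if the pressed nib moved faster than 0.12 m/s (value of joint nib above 0.0004 m and linear speed of marker above 0.12 m/s).
It fails at once if the marker was pressed on the workpiece with more than 15 N (contact force between marker and workpiece above 15 N).
It also fails if it takes over 59 s, if anything falls off the work surface, if the arm or the gripper's body presses on something with over 40 N, if the wrist force passes 120 N, or if a joint passes its speed limit or range.

## Working session

There is one attempt and no reset: what is moved stays moved. The work goes in short steps, each a Python script; the robot and the scene stay as the last script left them, time stands still between calls to the robot, and variables do not carry over. Pictures are saved under pics/ and viewed, at most 10 in all, crops included, and the job is handed in when it is done.

```bash
ls; mkdir -p pics
python3 - <<'E'
from plant import robot
import cv2,numpy as np
for n in ("scene","side","wrist"):
    i=robot.camera_info(n); print(n,np.round(i["K"],1).tolist(),i["dist_coeffs"],np.round(i["xyz"],4),i["attitude"])
    cv2.imwrite(f"pics/{n}0.png",robot.capture(n)[...,::-1])
print(robot.get_t(),robot.get_tcp_pos(),robot.get_eef_rot(),robot.get_gripper_width())
E
```

```text
pics
plant.py
scene [[508.9, 0.0, 275.3], [0.0, 508.9, 211.3], [0.0, 0.0, 1.0]] [-0.17075649  0.          0.          0.          0.        ] [-0.2474 -0.5595  1.0355] [-0.36124363  0.81159118 -0.41992398  0.18570583]
side [[405.6, 0.0, 276.7], [0.0, 405.6, 214.1], [0.0, 0.0, 1.0]] [-0.10729441  0.          0.          0.          0.        ] [0.3776 0.8856 0.585 ] [ 0.0667099  -0.12208683  0.85462497 -0.50026069]
wrist [[291.5, 0.0, 277.9], [0.0, 291.5, 211.8], [0.0, 0.0, 1.0]] [-0.00493727  0.          0.          0.          0.        ] [0.1412 0.6647 0.3839] [0.12762931 0.80547626 0.57183697 0.08900127]
0.15 [0.2222701  0.63689295 0.2217644 ] [-9.76655375e-05  1.67103194e-01  9.85939149e-01 -7.12094904e-04] 0.08702383097274581
```

View pics/scene0.png

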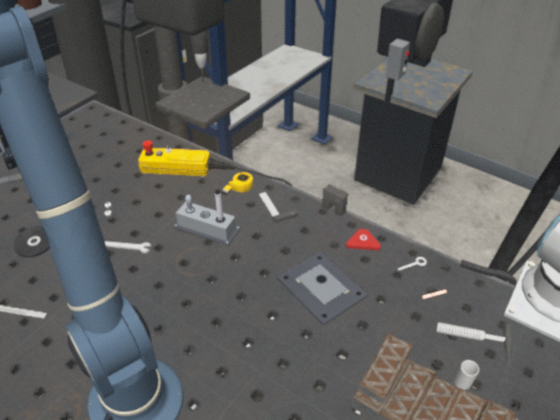

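View pics/side0.png

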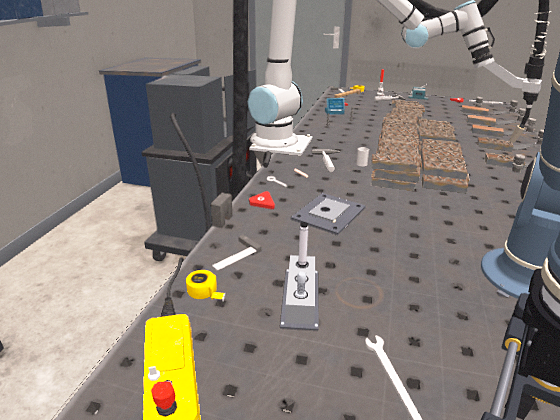

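The scene view shows the stand at about (206,220), with the marker in its right bore (tail at 218,192) and the punch at (188,200). The workpiece is at (322,287), and the try square and tape lie beyond. The side view agrees, with the marker tail at (304,227). Next come rough positions by ray casting, then wrist views.

```bash
cat > h.py <<'E'
from plant import robot
import cv2,numpy as np
from scipy.spatial.transform import Rotation as R
def rot(q): return R.from_quat(np.roll(q,-1))
def quat(r): return np.roll(r.as_quat(),1)
def ray(i,uv):
    p=cv2.undistortPoints(np.array([[uv]],float),np.array(i["K"]),np.array(i["dist_coeffs"]))[0,0]
    d=rot(np.array(i["attitude"])).apply([p[0],p[1],1]); return np.array(i["xyz"]),d/np.linalg.norm(d)
def plane(i,uv,z):
    o,d=ray(i,uv); return o+d*(z-o[2])/d[2]
def tri(rays):
    A=0;b=0
    for o,d in rays:
        M=np.eye(3)-np.outer(d,d);A=A+M;b=b+M@o
    x=np.linalg.solve(A,b); return x,[float(np.linalg.norm(np.cross(x-o,d))) for o,d in rays]
def proj(i,X):
    r=rot(np.array(i["attitude"])).inv()
    v=cv2.projectPoints(r.apply(np.atleast_2d(X)-i["xyz"]),np.zeros(3),np.zeros(3),np.array(i["K"]),np.array(i["dist_coeffs"]))[0]
    return v[:,0]
E
python3 - <<'E'
from h import *
s=robot.camera_info("scene");d=robot.camera_info("side")
print("tail",tri([ray(s,(219,191)),ray(d,(304,226))]),"punch",tri([ray(s,(188,197)),ray(d,(301,277))]))
for n,uv,z in [("wpL",(278,285),.01),("wpT",(316,257),.01),("wpR",(366,292),.01),("wpB",(324,320),.01),("tape",(240,182),.02),("sq",(272,205),.01)]: print(n,plane(s,uv,z))
w=robot.camera_info("wrist");T=rot(robot.get_eef_rot())
print("cam in tool",T.inv().apply(w["xyz"]-robot.get_tcp_pos()),(T.inv()*rot(w["attitude"])).as_matrix().round(3))
E
```

```text
tail (array([0.52126206, 0.17711398, 0.15477968]), [0.004125972865863582, 0.004125972865863505]) punch (array([0.50037075, 0.27856411, 0.10079974]), [0.00183280687935106, 0.0018328068793509987])
wpL [ 0.44907898 -0.0719588   0.01      ]
wpT [ 0.59012132 -0.10011242  0.01      ]
wpR [ 0.55979949 -0.2715602   0.01      ]
wpB [ 0.42282723 -0.22824114  0.01      ]
tape [0.7180936  0.26521469 0.02      ]
sq [0.69589339 0.12395415 0.01      ]
cam in tool [ 0.08567759 -0.00064289 -0.162236  ] [[-0.001 -0.952 -0.307]
 [ 1.    -0.    -0.001]
 [ 0.001 -0.307  0.952]]
```

Run:
```python
from h import *
import pickle
Q=[0,0,1,0]; out={}
for n,p in [("s1",(.60,.25,.25)),("s2",(.60,.15,.25)),("w1",(.595,-.11,.17)),("w2",(.595,-.21,.17))]:
    robot.move_pose(p,Q); robot.pause(.2)
    i=robot.camera_info("wrist"); im=robot.capture("wrist"); out[n]=(i,im)
    cv2.imwrite(f"pics/{n}.png",im[...,::-1]); print(n,robot.get_t(),robot.get_tcp_pos().round(4),robot.get_wrist_force().round(2))
pickle.dump(out,open("v.pkl","wb"))
cv2.imwrite("pics/m1.png",cv2.resize(np.vstack([np.hstack([out["s1"][1],out["s2"][1]]),np.hstack([out["w1"][1],out["w2"][1]])])[...,::-1],(800,600),interpolation=cv2.INTER_AREA))
```

```text
s1 2.3583 [0.5997 0.2507 0.2499] [-0.04  0.03  0.15]
s2 3.0917 [0.5998 0.1518 0.2499] [ 0.36  0.53 -0.85]
w1 4.4 [ 0.5955 -0.1084  0.1703] [-0.04 -0.24 -0.01]
w2 5.1333 [ 0.5954 -0.2081  0.17  ] [ 0.71 -0.09  0.27]
```

View pics/m1.png

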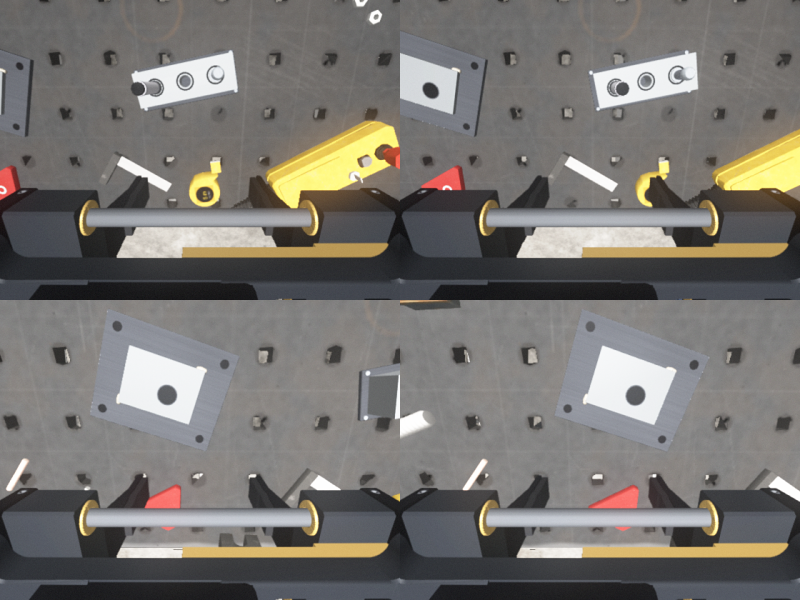

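The top row shows the stand with the marker tail at the left end, about (139,89) in the s1 tile. The bottom row shows the workpiece with tacks near the doubler's top-right (205,369) and bottom-left (120,400) corners. I need a zoom to see which edges they sit on.

Run:
```python
from h import *
import pickle
o=pickle.load(open("v.pkl","rb"))
a=o["w1"][1][50:190,140:320]; a=cv2.resize(a,None,fx=4,fy=4,interpolation=cv2.INTER_CUBIC)
cv2.imwrite("pics/z1.png",a[...,::-1][:600,:800])
b=np.hstack([o["s1"][1][60:170,170:350],o["s2"][1][60:170,250:430]])
cv2.imwrite("pics/z2.png",cv2.resize(b,None,fx=2.2,fy=2.2,interpolation=cv2.INTER_CUBIC)[...,::-1])
```

```text
(no output)
```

View pics/z1.png

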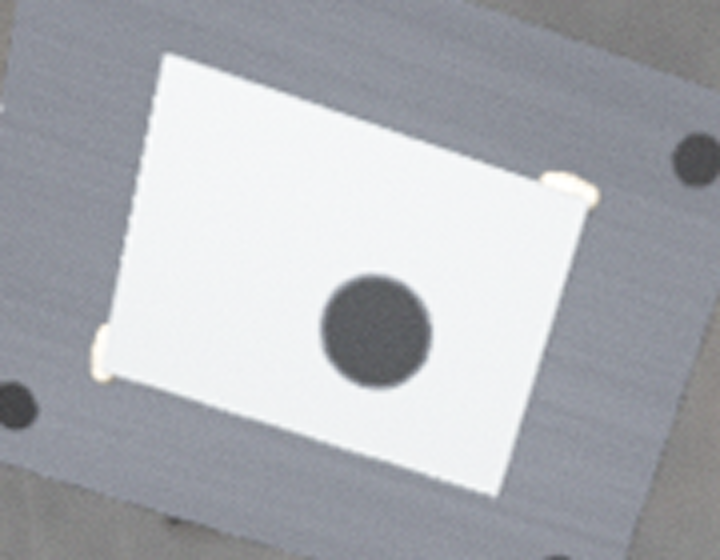

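View pics/z2.png

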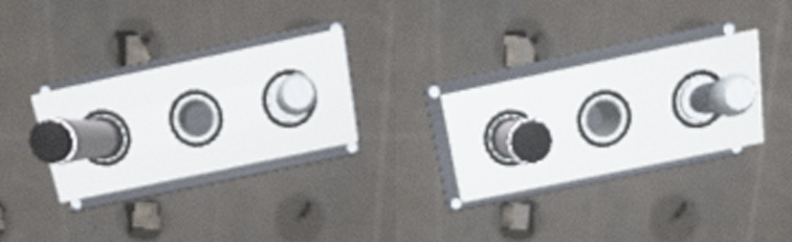

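In the crops both tacks belong to the top-left corner: one at the right end of the top (long) edge, (570,188), and one at the bottom of the left (short) edge, (102,352). So the seam corner is the doubler's top-left at (165,53), and workpiece −x faces the robot. The marker's black tail disc is at crop (50,141) in s1 and (532,141) in s2. Now I'll measure these precisely.

Run:
```python
from h import *
import pickle
o=pickle.load(open("v.pkl","rb"))
# marker tail: dark disc
rs=[];rim=[];pr=[]
for n,(u,v),(mu,mv) in (("s1",(193,124),(259,114)),("s2",(312,124),(345,114))):
    i,im=o[n]; g=cv2.cvtColor(im,cv2.COLOR_RGB2GRAY)
    w=12; c=g[v-w:v+w,u-w:u+w]; k,lab,st,ce=cv2.connectedComponentsWithStats((c<75).astype(np.uint8))
    j=1+np.argmax(st[1:,4]); uv=ce[j]+[u-w,v-w]; print(n,"tail px",uv,st[j]); rs.append(ray(i,uv))
    c=g[mv-14:mv+14,mu-14:mu+14]; k,lab,st,ce=cv2.connectedComponentsWithStats((c<90).astype(np.uint8))
    j=1+np.argmax(st[1:,4]); uv=st[j,:2]+(st[j,2:4]-1)/2+[mu-14,mv-14]; print("rim px",uv,st[j]); rim.append(ray(i,uv))
print("tail",tri(rs)); print("mid rim",tri(rim))
# doubler
res={}
for n in("w1","w2"):
    i,im=o[n]; g=cv2.cvtColor(im,cv2.COLOR_RGB2GRAY); m=((g>195)).astype(np.uint8); m[280:]=0
    k,lab,st,ce=cv2.connectedComponentsWithStats(m)
    ok=[j for j in range(1,k) if 3000<st[j,4]<20000 and st[j,0]>0]; print(n,[st[j].tolist() for j in ok])
    j=ok[0]; 
    c=max(cv2.findContours((lab==j).astype(np.uint8),0,1)[0],key=cv2.contourArea)[:,0].astype(float)
    P=np.array([plane(i,q,.018)[:2] for q in c]); ctr=P.mean(0); th=np.deg2rad(-18)
    for it in range(4):
        ex=np.array([np.cos(th),np.sin(th)]);ey=np.array([-ex[1],ex[0]])
        L=np.c_[(P-ctr)@ex,(P-ctr)@ey]; E=[]
        sl=[]
        for ax,s,h,t in((0,-1,.04,.055),(0,1,.04,.055),(1,-1,.055,.04),(1,1,.055,.04)):
            b=(abs(L[:,ax]-s*h)<.008)&(abs(L[:,1-ax])<t-.018)
            f=np.polyfit(L[b,1-ax],L[b,ax],1); E.append(f[1]); sl.append(f[0]*(1 if ax==1 else -1)*1)
        th+=np.mean(sl); ctr=ctr+ex*(E[0]+E[1])/2+ey*(E[2]+E[3])/2
    print(n,"ctr",ctr.round(4),"yaw",np.rad2deg(th).round(2),"sizes",round(E[1]-E[0],4),round(E[3]-E[2],4),"slopes",np.round(np.rad2deg(sl),2))
    res[n]=(ctr,th)
    ex=np.array([np.cos(th),np.sin(th)]);ey=np.array([-ex[1],ex[0]])
    res[n+"c"]=[ray(i,proj(i,np.r_[ctr+a*ex+b*ey,.018])[0]) for a,b in((-.04,-.055),(.04,.055),(.04,-.055),(-.04,.055))]
for a,b in zip(res["w1c"],res["w2c"]): print("corner",tri([a,b]))
```

```text
s1 tail px [192.37944664 124.28458498] [  3   4  18  18 253]
rim px [255.5 102. ] [10  2  2  1  2]
s2 tail px [311.16666667 129.95833333] [ 4 15 14  6 24]
rim px [347.5 102. ] [16  2  2  1  2]
tail (array([0.5212272 , 0.17901543, 0.15945551]), [0.0023096918700209455, 0.0023096918700206692])
mid rim (array([0.49751866, 0.22600606, 0.07721006]), [1.8547899292636852e-05, 1.854789929268579e-05])
w1 [[163, 63, 127, 111, 8106]]
w1 ctr [ 0.5134 -0.1641] yaw -17.89 sizes 0.0788 0.1089 slopes [-0.08  0.07  0.02 -0.02]
w2 [[256, 64, 131, 111, 8111]]
w2 ctr [ 0.5135 -0.1642] yaw -17.86 sizes 0.0788 0.1088 slopes [-0.09 -0.12  0.18  0.03]
corner (array([ 0.45843013, -0.20425565,  0.0176075 ]), [5.863182611870252e-05, 5.8631826118866743e-05])
corner (array([ 0.56843016, -0.12403573,  0.0177872 ]), [3.8412764070812355e-05, 3.8412764070903225e-05])
corner (array([ 0.53465417, -0.22880799,  0.01774558]), [6.543986461267226e-05, 6.54398646123775e-05])
corner (array([ 0.49223232, -0.09944596,  0.01767244]), [3.278515152456312e-05, 3.2785151524750035e-05])
```

Run:
```python
from h import *
import pickle
o=pickle.load(open("v.pkl","rb"))
def comp(n,u,v,w,t):
    g=cv2.cvtColor(o[n][1],cv2.COLOR_RGB2GRAY)[v-w:v+w,u-w:u+w]
    k,lab,st,ce=cv2.connectedComponentsWithStats((g<t).astype(np.uint8)); j=1+np.argmax(st[1:,4])
    return st[j,:2]+(st[j,2:4]-1)/2+[u-w,v-w],ce[j]+[u-w,v-w],st[j]
a=comp("s1",193,124,12,75)
for t in(85,95,110): 
  b=comp("s2",311,124,11,t); print(t,b); print("tail",tri([ray(o["s1"][0],a[1]),ray(o["s2"][0],b[1])]))
for t in(110,150):
  r=[comp(n,u,113,15,t) for n,u in(("s1",259),("s2",345))]; print(r)
  print("mid rim",tri([ray(o[n][0],q[0]) for n,q in zip(("s1","s2"),r)]))
```

```text
85 (array([311. , 124.5]), array([311.28078818, 124.64039409]), array([  3,   4,  17,  16, 203], dtype=int32))
tail (array([0.51911172, 0.17893637, 0.15873768]), [0.00017757817344718995, 0.0001775781734469957])
95 (array([311. , 124.5]), array([311.08050847, 124.21610169]), array([  3,   3,  17,  18, 236], dtype=int32))
tail (array([0.51895165, 0.17880715, 0.1582755 ]), [8.167593145147448e-06, 8.167593144940816e-06])
110 (array([311.5, 124. ]), array([311.15918367, 124.16326531]), array([  3,   2,  18,  19, 245], dtype=int32))
tail (array([0.51892716, 0.17885353, 0.15843938]), [1.29872157056356e-05, 1.2987215705825415e-05])
[(array([257.5, 107.5]), array([255.72222222, 105.33333333]), array([ 3,  3, 22, 14, 36], dtype=int32)), (array([346.5, 110. ]), array([346.17777778, 109.86666667]), array([12,  9, 10,  7, 45], dtype=int32))]
mid rim (array([0.50414879, 0.22744883, 0.068725  ]), [0.0012926856151033823, 0.0012926856151035488])
[(array([258. , 113.5]), array([258.36363636, 113.13368984]), array([  7,   8,  15,  16, 187], dtype=int32)), (array([344., 113.]), array([344.09090909, 113.03409091]), array([  7,   8,  15,  15, 176], dtype=int32))]
mid rim (array([0.50873951, 0.22718637, 0.05782176]), [0.0002926180087987281, 0.0002926180087986262])
```

Run:
```python
from h import *
import pickle
Q=np.array([0,0,1.,0])
for p in [(.6,0,.35),(.6,-.1,.4),(.55,-.15,.4),(.5,-.2,.45)]:
  for a in(-90,-75):
    q=quat(R.from_euler("y",a,degrees=True)*rot(Q)); k=robot.ik(p,q); print(p,a,None if k is None else np.round(k,2))
x,y=.519,.1788
robot.move_pose((x,y,.24),Q); robot.line_to((x,y,.099),.12); robot.pause(.2)
print(robot.get_t(),robot.get_tcp_pos(),robot.get_wrist_force().round(2))
robot.grip(.0); print("grip",robot.get_gripper_width(),robot.get_grip_force(),robot.get_wrist_force().round(2))
p=robot.get_tcp_pos()
robot.line_to((x,y,.23),.1); robot.pause(.3)
print(robot.get_t(),robot.get_tcp_pos(),robot.get_gripper_width(),robot.get_wrist_force().round(2))
i=robot.camera_info("wrist");im=robot.capture("wrist");T=(robot.get_tcp_pos(),robot.get_eef_rot())
s=robot.capture("scene"); d=robot.capture("side")
pickle.dump((i,im,T,s,d),open("g.pkl","wb"))
c=cv2.resize(im[130:270,190:370],None,fx=4,fy=4,interpolation=cv2.INTER_CUBIC)
cv2.imwrite("pics/g1.png",c[...,::-1])
```

```text
(0.6, 0, 0.35) -90 None
(0.6, 0, 0.35) -75 None
(0.6, -0.1, 0.4) -90 None
(0.6, -0.1, 0.4) -75 [-0.84 -0.23  0.93  2.4   3.2   0.42 -1.43]
(0.55, -0.15, 0.4) -90 None
(0.55, -0.15, 0.4) -75 [-0.52 -0.27  0.8   2.44  3.65  0.41 -1.78]
(0.5, -0.2, 0.45) -90 None
(0.5, -0.2, 0.45) -75 None
8.15 [0.51934729 0.17895077 0.09958408] [ 0.04 -0.29 -0.17]
grip 0.017040700029974598 29.99780533835292 [-0.7   0.61 -0.16]
11.0417 [0.51890931 0.17873635 0.229722  ] 0.016302581924692475 [ 0.31 -0.61 -0.95]
```

View pics/g1.png

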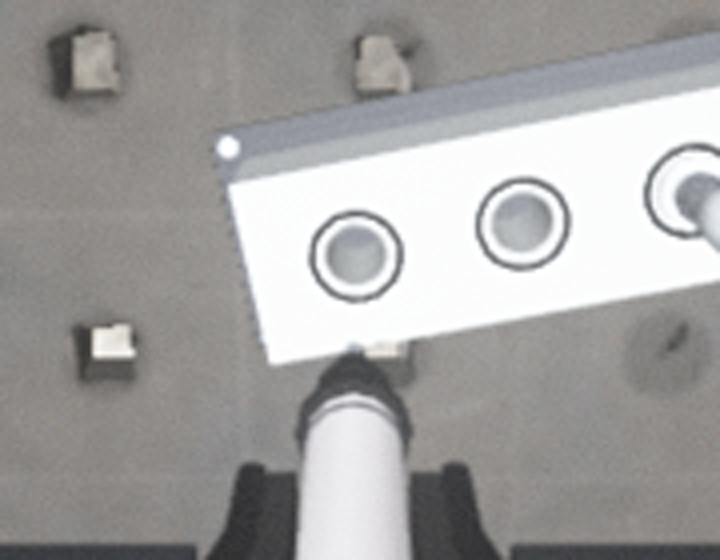

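The marker is held straight. The nib tip is at crop (352,346), i.e. image (278,216.5), against about (278,217) expected. Next I'll compute its tool offset and search for reachable level poses.

Run:
```python
from h import *
import pickle
i,im,T,s,d=pickle.load(open("g.pkl","rb")); Tr=rot(T[1])
for uv in((278,216.5),(278.2,215.5)):
    o,dd=ray(i,uv); P=plane(i,uv,T[0][2]-.0896); print("nib tool",Tr.inv().apply(P-T[0]).round(4), "nib-tcp world",(P-T[0]).round(4))
j0=robot.get_joints(); print(np.round(j0,2)); out=[]
for r in(.5,.6,.7):
 for az in(-60,-30,0,):
  for z in(.35,.45,.55):
   for el in(0,10):
    for yaw in(-90,-45,0,45,90):
     for roll in (0,90,180,-90):
      q=R.from_euler("z",az+yaw,degrees=True)*R.from_euler("y",90+el,degrees=True)*R.from_euler("z",roll,degrees=True)
      p=(r*np.cos(np.deg2rad(az)),r*np.sin(np.deg2rad(az)),z)
      try:k=robot.ik(p,quat(q))
      except Exception: k=None
      if k is not None: out.append((np.abs(np.array(k)-j0).max(),r,az,z,el,yaw,roll,np.round(k,2)))
out.sort(key=lambda a:a[0]); print(len(out))
for a in out[:12]: print(*a)
```

```text
nib tool [ 0.0001 -0.0006  0.0896] nib-tcp world [-0.0001 -0.0006 -0.0896]
nib tool [ 0.0011 -0.0004  0.0896] nib-tcp world [-0.0011 -0.0004 -0.0896]
[-0.52  0.25  0.13  1.83 -0.04  1.06  1.2 ]
723
0.8093642519208704 0.7 -60 0.35 10 -90 -90 [0.13 0.85 0.78 1.44 0.77 1.51 1.12]
0.8565937285654248 0.6 -60 0.35 10 -90 -90 [0.01 0.71 0.76 1.69 0.82 1.53 0.98]
0.8689223544119655 0.5 -60 0.35 10 -90 -90 [-0.11  0.57  0.74  1.9   0.83  1.58  0.84]
0.90162897929987 0.7 -60 0.45 10 -90 -90 [0.16 0.74 0.75 1.35 0.86 1.62 1.23]
0.9264337738322046 0.5 -30 0.35 10 -90 -90 [-0.49  0.52  0.52  1.89  0.89  1.67  0.77]
0.9346466088213556 0.7 -60 0.35 0 -90 -90 [0.14 0.91 0.75 1.46 0.9  1.57 1.04]
0.9394766254227158 0.7 -30 0.35 10 -90 -90 [-0.27  0.79  0.55  1.43  0.9   1.62  1.04]
0.9422642137155386 0.5 -60 0.35 0 -90 -90 [-0.09  0.66  0.71  1.93  0.9   1.63  0.78]
0.946390642064324 0.6 -30 0.35 10 -90 -90 [-0.38  0.65  0.54  1.68  0.91  1.63  0.9 ]
0.9473761531446956 0.6 -60 0.45 10 -90 -90 [0.02 0.58 0.74 1.6  0.91 1.65 1.1 ]
0.9544544136057169 0.6 -60 0.35 0 -90 -90 [0.03 0.78 0.73 1.71 0.92 1.59 0.91]
0.9673618058529465 0.5 -60 0.45 10 -90 -90 [-0.12  0.42  0.73  1.82  0.93  1.74  0.97]
```

```bash
cat >> h.py <<'E'
C=np.array([.5134,-.1642]);TH=np.deg2rad(-17.88);OFF=np.array([-.0006,-.0005])
def wp(x,y):
    c,s=np.cos(TH),np.sin(TH); return C+[c*x-s*y,s*x+c*y]-OFF   # TCP xy for nib at wp (x,y)
def inwp(p):
    v=np.array(p[:2])+OFF-C; c,s=np.cos(TH),np.sin(TH); return np.array([c*v[0]+s*v[1],-s*v[0]+c*v[1]])
def mf(n=25):
    f=[]
    for _ in range(n): robot.pause(.02); f.append(robot.get_wrist_force())
    return np.mean(f,0),np.std(f,0)
E
python3 - <<'E'
from h import *
a=wp(-.044,.040)
robot.line_to((*a,.23),.15); robot.line_to((*a,.112),.08); robot.pause(.3)
b,sd=mf(); print("base",b.round(2),sd.round(2))
hit=robot.line_to((*a,.097),.012,until_force=2.2)
f,_=mf(); p=robot.get_tcp_pos(); print(hit,robot.get_t(),p.round(4),(f-b).round(2),inwp(p).round(4))
np.save("b.npy",b)
E
```

```text
base [ 0.06 -0.07 -0.55] [0.48 0.38 0.46]
False 17.45 [ 0.4844 -0.1121  0.097 ] [-0.65  0.22  1.68] [-0.044  0.04 ]
```

Run:
```python
from h import *
b=np.load("b.npy")
robot.line_to((*wp(-.045,.040),.0966),.01)
f,_=mf(); p=robot.get_tcp_pos(); print(robot.get_t(),p.round(4),(f-b).round(2),inwp(p).round(4))
im=robot.capture("wrist"); cv2.imwrite("pics/d1.png",cv2.resize(im[130:270,190:370],None,fx=4,fy=4,interpolation=cv2.INTER_CUBIC)[...,::-1])
```

```text
18.125 [ 0.4837 -0.1119  0.0967] [ 0.84 -0.28  1.88] [-0.0448  0.04  ]
```

View pics/d1.png

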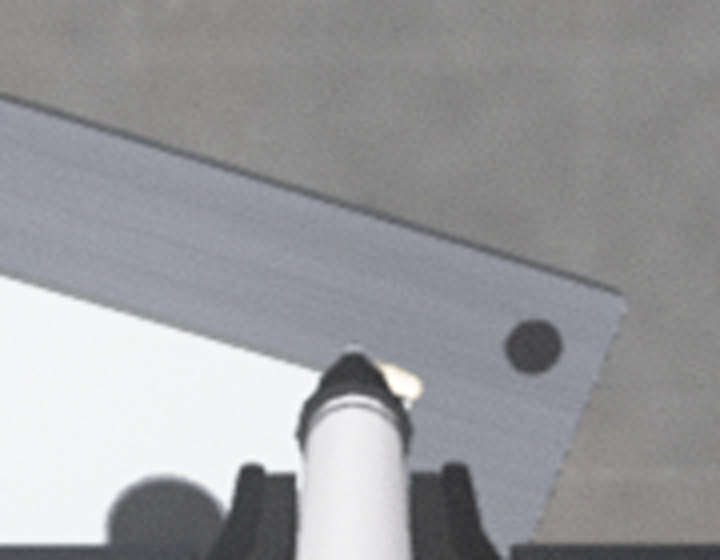

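The picture shows the nib tip at (353,345), just outside the doubler edge and beside the tack at (403,383). Allowing for parallax and the visible front face, the axis is about 3–4 mm out from the edge. The side force flips sign with the direction of motion, so it is just friction. Now the stroke.

Run:
```python
from h import *
b=np.load("b.npy"); z=.0966
W=[(-.045,.02),(-.045,0),(-.045,-.02),(-.045,-.038),(-.045,-.059),(-.02,-.059),(0,-.059),(.0255,-.059)]
for w in W:
    robot.line_to((*wp(*w),z),.025)
    f,_=mf(10); e=(f-b)[2]-1.9
    print(w,robot.get_t(),inwp(robot.get_tcp_pos()).round(4),round(robot.get_tcp_pos()[2],4),(f-b).round(2))
    if abs(e)>.5: z+=np.clip(e/600,-.0006,.0006); print("z",z)
p=robot.get_tcp_pos(); robot.line_to((*wp(.0255,-.059),.25),.08)
print(robot.get_t(),robot.get_joints().round(2))
for z,el in((.45,5),(.45,10),(.4,5)):
    q=R.from_euler("z",-120,degrees=True)*R.from_euler("y",90+el,degrees=True)*R.from_euler("z",-90,degrees=True)
    k=robot.ik((.52,-.3,z),quat(q)); print(z,el,None if k is None else np.round(k,2))
im=robot.capture("wrist"); cv2.imwrite("pics/e1.png",im[...,::-1])
```

```text
(-0.045, 0.02) 19.2917 [-0.0451  0.0198] 0.0965 [-0.39 -0.32  2.  ]
(-0.045, 0) 20.4083 [-0.045  -0.0002] 0.0966 [-0.03 -0.16  1.84]
(-0.045, -0.02) 21.525 [-0.045  -0.0202] 0.0966 [-0.31 -0.39  1.91]
(-0.045, -0.038) 22.5583 [-0.045  -0.0383] 0.0966 [-0.3  -1.01  2.04]
(-0.045, -0.059) 23.7167 [-0.045  -0.0592] 0.0966 [-0.19 -0.41  1.8 ]
(-0.02, -0.059) 25.0333 [-0.0199 -0.059 ] 0.0967 [-0.46  0.36  1.83]
(0, -0.059) 26.15 [ 0.0002 -0.059 ] 0.0967 [-0.1   0.02  1.82]
(0.0255, -0.059) 27.4833 [ 0.0256 -0.059 ] 0.0967 [-0.62  0.35  1.82]
29.55 [ 0.06  0.27  0.35  1.78 -0.1   1.11  2.01]
0.45 5 [-0.39  0.57  0.55  1.62  1.03  1.76  1.02]
0.45 10 [-0.38  0.54  0.55  1.59  0.98  1.74  1.05]
0.4 5 [-0.4   0.63  0.56  1.66  0.98  1.7   0.95]
```

View pics/e1.png

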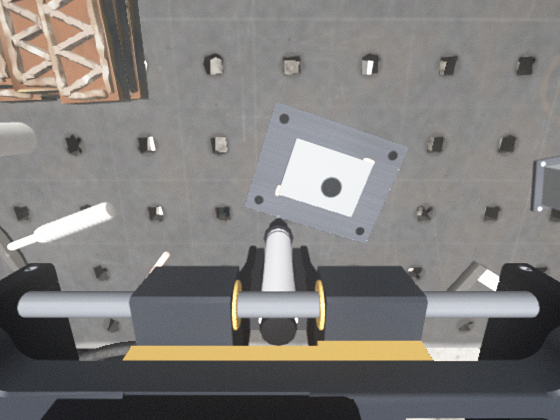

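The stroke is complete: press force was steady at about 1.9 N throughout, and the workpiece looks undisturbed. Next I'll raise the marker and turn it level.

Run:
```python
from h import *
p=robot.get_tcp_pos(); robot.line_to((p[0],p[1],.40),.12)
q=R.from_euler("z",-120,degrees=True)*R.from_euler("y",95,degrees=True)*R.from_euler("z",-90,degrees=True)
k0=robot.get_joints(); k1=np.array(robot.ik((.52,-.3,.45),quat(q)))
for t in(.33,.67,1): robot.move_joints(k0+t*(k1-k0))
robot.pause(1)
T=rot(robot.get_eef_rot()); print(robot.get_t(),robot.get_tcp_pos(),"axis",T.apply([0,0,1]).round(3),"nib",(robot.get_tcp_pos()+T.apply([0,0,.09])).round(3),robot.get_gripper_width(),robot.get_grip_force())
a=robot.capture("scene");b=robot.capture("wrist")
cv2.imwrite("pics/f1.png",cv2.resize(np.hstack([a,b]),(800,300),interpolation=cv2.INTER_AREA)[...,::-1])
```

```text
33.3583 [ 0.52003764 -0.29995652  0.44994384] axis [-0.498 -0.863 -0.087] nib [ 0.475 -0.378  0.442] 0.01706515124130413 29.996769768185914
```

View pics/f1.png

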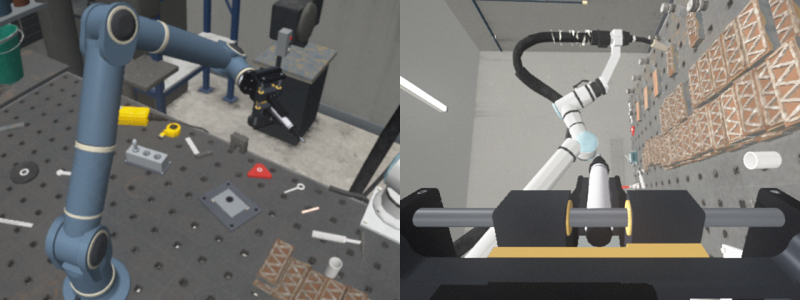

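The marker is level in the fingers (scene view, about (285,125)) at 0.44 m. The stand, punch, workpiece, square and tape look unmoved.

```bash
python3 -c "
from plant import robot
print(robot.finish_job())"
```

```text
the job is handed in; nothing more can be done
None
```

I marked the lap joint in one stroke from tack to tack at about 1.9 N and 2.5 cm/s, pausing about 0.2 s with the nib down at each waypoint, and handed the job in at about 33 s with the marker held level and still at about 0.44 m; no verdict was returned, and the ink line itself does not show in the camera pictures.

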